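# Load the die slide into the petal-pressing block

## Robot

A 6-joint arm with a two-finger parallel gripper is mounted at the origin on the work surface. World frame = base frame: x ahead of the robot, y to its left, z up, the work surface at z = 0. Lengths are in mm, angles in degrees, forces in N, time in s.
With the tool pointing down it reaches from about 300 to 850 mm from the base axis. Payload 4.2 kg.
Tool frame: the origin (TCP) lies at the very end of the fingers, on their centre line; the grasp point (between the pads) lies env.pinch_z behind it (env.pinch_z is the distance from the TCP to the grasp point, in mm); z points along the fingers, y is the line along which they close (so a half turn about z gives the same grasp; the last joint's range is limited). The gripper opens to 91 mm and grips with 3 to 60 N. Pads are 32 mm wide; open, the fingers measure 118 mm over their backs; the gripper's body (76 mm by 178 mm) begins 60 mm behind the grasp point.
Start: joints at [65.776, 18.312, 89.639, -0, 72.044, -1.146], TCP at [225.401, 528.997, 213.976] pointing down, gripper open.
Joint ranges: [-177.97, 177.97], [-48.28, 115.42], [12.27, 149.76], [-77.06, 257.06], [2.81, 150.46], [-146.56, 146.56]. Speed limits (degrees/s): [147.25, 147.25, 180, 180, 180, 180].

## Interface

Orientations are given as [roll, pitch, yaw] about the fixed x, y, z axes, in that order (R = Rz(yaw) Ry(pitch) Rx(roll)).
In Python, from workcell import state, vision, job_done, env gives the robot as it stands.
- The arm moves only by the tool servo_tool, never from a script. Its argument "rows" is a list of rows, each a list of 5 numbers: the shift along the tool's x, y, z scaled (see below), then the turn about the tool's z scaled (see below), then the opening, from 0 (shut) to 1 (fully open). A call has 1 to 20 rows; each row is the pose to reach, as a shift and turn from the pose commanded when the call began, along the tool's axes at that moment; what a row does not reach only later rows make up. The controller multiplies each number of a shift by 200 mm and each number of a turn by 90 degrees. A row lasts 1/12 s, in which the tool goes at most 41.7 mm and 7.16 degrees, less where a joint would pass 70% of its speed; a pose out of reach is approached as far as the arm can. A call with a number of a shift or a turn outside -1 to 1 is refused whole. A call with a gripper value outside its range is refused whole. The fingers move at their own pace and stop on an object; "force" is the grip in N (left out, the last holds). Time passes only in rows, so rows that repeat a pose let the fingers close. It gives the time, the measured TCP pose, the force, the opening and the grip force at its end, in the units of the state.
- state(): the state, without advancing time (a new reading comes with each control period).
- vision.grab_frame(name): name is "scene" or "top" or "wrist"; returns the picture (480x640x3 uint8, red, green, blue); there is no depth.
- vision.camera_info(name): a dict with "vertical_fov" (degrees; the focal length in pixels is half the picture's height over the tangent of half this angle, whatever the lens; pixels are square), "cx", "cy" (the principal point, pixels), "T" (4x4, takes a point from camera to world coordinates). Camera axes: x right, y up, looking along -z (the intrinsics and any distortion apply to the point x, -y, -z); pixel columns grow to the right and rows downward; lengths in mm; the calibration is good to about 2 mm. A picture is of the moment at which its call begins: read the wrist's pose just before it. camera_info takes no time and is no camera call; for the wrist camera it gives the pose at the moment of the call.
- job_done(): hands the job in; it is judged then, once.
The state is a dict: "time_s": time; "qpos": joint angles; "qvel": joint speeds; "effort": joint torques, N m; "ee_pos": TCP position; "ee_rot": TCP orientation; "force": force on the tool from outside, world axes, zero at the start; "torque": the same for the moment, N m; "gripper_width": finger opening in mm; "gripper_force": force on a finger pad.
Only numpy, scipy, OpenCV 4.12 (cv2) and the standard library are available. Lean on these libraries where they do the work, as an engineer would, in place of code of your own. Each camera call takes 0.05 s, during which the arm holds its last target. There are 200 camera calls.

## Task

Pick up the wide die slide, the one with the flat upright wooden grip, and slide it nose first into the slot of the wooden pressing block until you feel it press against the sprung stop hidden inside. Press it home gently, then let go and leave it fully home, touching the stop. Leave the spare slide, the tin and the cup alone.

Things in the scene. Friction and masses are not known exactly. Their poses are not given: they have to be found in the camera images.
- slide: The die slide to load, loose on the bench: aluminium tongue 165 long x 36 wide x 10 thick (mm), 0.14 to 0.28 kg, with a dark wooden grip standing near its rear end: 44 long (along the tongue) x 20 wide x 45 tall, top 55 above the tongue's underside. Origin: on the underside below the grip's centre; x along the tongue to its nose (nose at +143 mm, rear end at -22 mm), z up.
- slide_grip (a point): Place to pinch the wooden grip across its 20 mm width from above: on the grip's centre line, 36 mm above the slide's underside.
- slide_nose (a point): Middle of the tongue's front end face, 143 mm ahead of the slide's origin and 5 mm above its underside. It goes into the slot first.
- block: The wooden pressing block, fixed to the bench: a bed board 96 mm wide and 12 thick, x = -110 to +135 mm, carrying a housing from x = 0 to +135, top 41 mm high (low round rest on it: 49 mm). Origin: on the bench surface below the middle of the slot's mouth; x points level into the slot, z up. The slide lies on the bed (z = 12 mm) in front of the mouth and slides in along x.
- slot_mouth (a point): Middle of the mouth of the slot (18.5 mm above the bench). Slot: 39 mm wide, 13 high (z = 12 to 25), closed at the rear. Fixed steel lips before it flare sideways at 30 degrees, 16 mm long, to 57 mm wide, and upward by 6 mm over 10 mm.
- slot_inside (a point): A point 60 mm inside the slot on its centre line, under the roof. Between 70 and 95 mm inside the mouth, different every time and out of sight, is a sprung stop: a well-damped steel pad that gives 2 N per mm for up to 6 mm, then is rigid; let go, it eases back. With the slide home the grip's centre is 48 to 73 mm outside the mouth, above the bed.
- spare: Bystander, to be left alone: a spare slide with a narrower tongue 165 x 22 x 10 mm and a round knob 28 mm across, top 46 mm high. It lies beside the slide; origin below the knob, x to its nose, which is 143 mm ahead.
- tin: Bystander: a loose open tin of green stems, 124 mm across, 55 mm high. Origin: centre of its underside.
- cup: Bystander: a loose blue plastic cup, 72 mm across, 100 mm high. Origin: centre of its underside.

How it is judged (in metres and radians):
On the way, in this order (a step that is already met when the one before it is completed fails the run):
1. the slide's nose has entered the slot, lying flat on the bed (x of slide_nose in the frame of block between 0.01 and 0.065 m and z of slide_nose in the frame of block between 0.01 and 0.025 m and angle between the x axis of slide and the x axis of block, either way round below 0.15 rad), for 0.1 s.
2. the slide is pressed against the hidden stop with at least 2 N (contact force between slide and stop above 2 N), for 0.1 s.
At the end, for the whole second after the job is handed in: The slide lies in the slot, in line with it within 0.1 rad, its nose within 2 mm of the hidden stop's face, at rest and released (x of slide_nose in the frame of stop above -0.002 m and x of slide_nose in the frame of block above 0.065 m and z of slide_nose in the frame of block below 0.025 m and angle between the x axis of slide and the x axis of block, either way round below 0.1 rad and linear speed of slide below 0.01 m/s); the robot touches nothing.
It fails at once if the slide is pressed against the stop with more than 25 N (contact force between slide and stop above 25 N).
It fails at once if the slide is forced against the block with more than 40 N (contact force between slide and block above 40 N).
It fails at once if the spare slide is moved more than 30 mm (distance of spare from where it was at the start of the episode above 0.03 m).
It fails at once if the tin is moved more than 30 mm (distance of tin from where it was at the start of the episode above 0.03 m).
It fails at once if the cup is moved more than 30 mm or tipped (distance of cup from where it was at the start of the episode above 0.03 m or angle between cup's own z axis and vertical above 0.4 rad).
It also fails if it takes over 54 s, if anything falls off the work surface, if the arm or the gripper's body presses on something with over 40 N, if the wrist force passes 120 N, or if a joint passes its speed limit or range.

## Working session

There is one attempt and no reset: what is moved stays moved. The work goes in short steps, Python scripts to look and compute and a tool call to move; the robot and the scene stay as the last step left them, time stands still between calls to the robot, and variables do not carry over. Pictures are saved under pics/ and viewed, at most 10 in all, crops included, and the job is handed in when it is done.

Besides the shell and the picture viewer there is one more tool, called after "Request:" by a JSON object that holds its "fn" and its "kwargs". servo_tool: Moves the arm, as the interface text tells. Its arguments: {"type":"object","properties":{"rows":{"type":"array"},"force":{"type":"number"}},"required":["rows"]}

```bash
mkdir -p pics; cat > h.py <<'E'
import numpy as np, cv2
from workcell import state, vision, job_done, env
def grab(name,fn):
    im=vision.grab_frame(name); cv2.imwrite('pics/'+fn,cv2.cvtColor(im,cv2.COLOR_RGB2BGR)); return im
def ray(ci,u,v):
    f=240/np.tan(np.radians(ci['vertical_fov'])/2); T=np.array(ci['T'])
    d=T[:3,:3]@np.array([(u-ci['cx'])/f,-(v-ci['cy'])/f,-1]); return T[:3,3],d
def px2w(ci,u,v,z):
    o,d=ray(ci,u,v); return o+d*(z-o[2])/d[2]
def w2px(ci,p):
    f=240/np.tan(np.radians(ci['vertical_fov'])/2); T=np.array(ci['T'])
    c=T[:3,:3].T@(np.array(p)-T[:3,3]); return ci['cx']+f*c[0]/-c[2], ci['cy']-f*c[1]/-c[2]
E
python3 - <<'E'
from h import *
s=state(); print(s, env.pinch_z)
for n in ('top','scene'):
    grab(n,n+'1.png'); print(n,vision.camera_info(n))
print(vision.camera_info('wrist'))
E
```

```text
{'time_s': 0.0, 'qpos': array([ 6.57775477e+01,  1.83510186e+01,  8.97085398e+01, -5.10715396e-04,
        7.20423996e+01, -1.14426886e+00]), 'qvel': array([-0.09158138, -0.07056649, -0.09085407,  0.11423767,  0.02386355,
       -0.00288688]), 'effort': array([ 2.09418991e-03, -4.12466311e+01, -2.31977499e+01,  7.27688055e-02,
        4.56864922e-02, -1.38886403e-04]), 'ee_pos': array([225.16698444, 528.51729698, 213.11205748]), 'ee_rot': array([-1.79898053e+02, -1.55063638e-03,  1.56921973e+02]), 'force': array([0.05704485, 0.60103456, 0.38699863]), 'torque': array([ 0.01164033,  0.03074353, -0.02787984]), 'gripper_force': 0.0, 'gripper_width': 91.37964892317447} 18.8
top {'vertical_fov': 48.640386641005755, 'cx': 319.3145356121178, 'cy': 230.87258576171618, 'T': array([[-1.64720349e-02,  9.79654378e-01, -2.00014928e-01,
         3.39449450e+02],
       [-9.99861526e-01, -1.66125521e-02,  9.75900036e-04,
         5.92019752e+01],
       [-2.36671366e-03,  2.00003306e-01,  9.79792364e-01,
         1.23538181e+03],
       [ 0.00000000e+00,  0.00000000e+00,  0.00000000e+00,
         1.
[... 188 characters left out ...]
5085e+03],
       [ 8.17605085e-01,  3.13891348e-01, -4.82694673e-01,
        -5.41799612e+02],
       [ 1.09599704e-02,  8.29696374e-01,  5.58107342e-01,
         7.72935910e+02],
       [ 0.00000000e+00,  0.00000000e+00,  0.00000000e+00,
         1.00000000e+00]])}
{'vertical_fov': 65.30065988187047, 'cx': 315.4801985689046, 'cy': 233.0125305882693, 'T': array([[ 3.91995894e-01, -8.88119423e-01, -2.39964809e-01,
         1.57754831e+02],
       [ 9.19965249e-01,  3.77920992e-01,  1.04113712e-01,
         5.56784912e+02],
       [-1.77767082e-03, -2.61571433e-01,  9.65182483e-01,
         3.83207415e+02],
       [ 0.00000000e+00,  0.00000000e+00,  0.00000000e+00,
         1.00000000e+00]])}
```

View pics/top1.png

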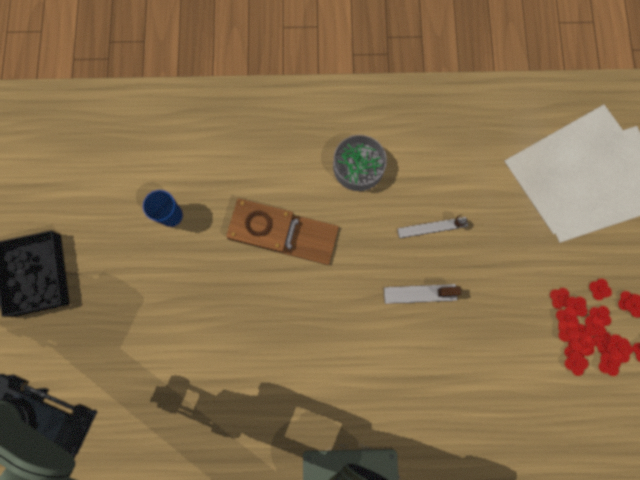

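View pics/scene1.png

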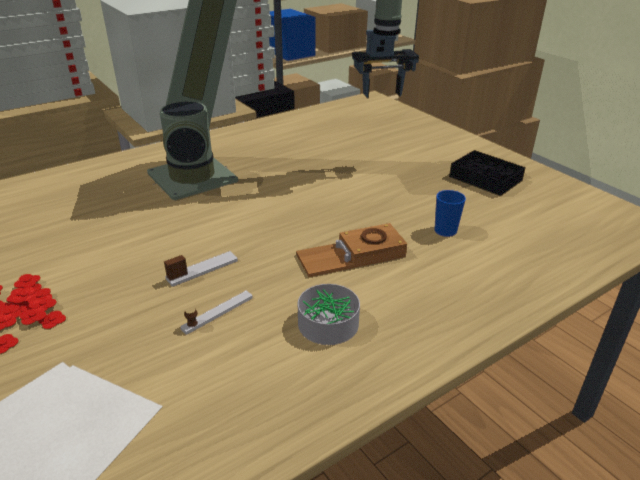

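The top view shows the wide slide with its grip at about (450,292) and nose at (385,295). The spare's knob is at (461,222). The block's lips are at about (292,235), with the housing to the left and the bed end at (335,245). I'll take an enlarged crop.

```bash
python3 - <<'E'
from h import *
im=cv2.imread('pics/top1.png')
c=im[185:315,215:475]; cv2.imwrite('pics/c1.png',cv2.resize(c,None,fx=3,fy=3,interpolation=cv2.INTER_CUBIC))
E
```

```text
(no output)
```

View pics/c1.png

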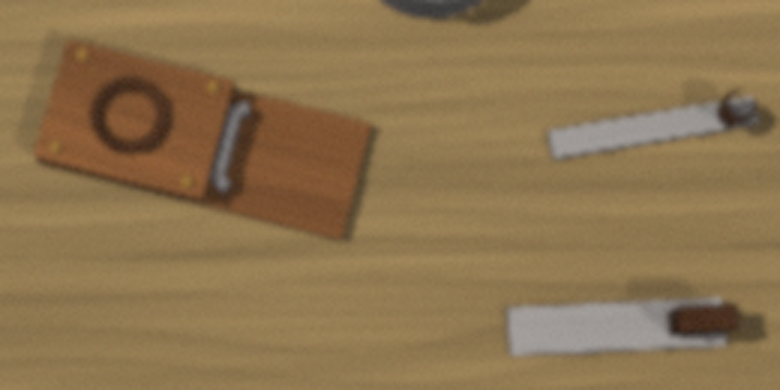

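The crop gives these corners (crop pixels):
- **Housing top:** (65,38), (38,158), (233,85) and (205,200).
- **Bed end:** (376,127) and (347,240).
- **Tongue:** nose corners (508,308) and (513,355), rear corners (724,298) and (727,346).
- **Grip top:** centre about (704,320).

```bash
python3 - <<'E'
from h import *
ci=vision.camera_info('top')
P=lambda x,y,z: px2w(ci,215+x/3,185+y/3,z)[:2]
h=[P(*p,41) for p in((65,38),(38,158),(233,85),(205,200))]; b=[P(*p,12) for p in((376,127),(347,240))]
t=[P(*p,10) for p in((508,308),(513,355),(724,298),(727,346))]; g=P(704,320,55)
mid=lambda a,b:(a+b)/2
R,F,B=mid(h[0],h[1]),mid(h[2],h[3]),mid(*b)
print('block rear,front,bedend',R,F,B,'len',np.linalg.norm(R-F),np.linalg.norm(R-B),'w',np.linalg.norm(h[0]-h[1]))
d=R-B; print('yaw',np.degrees(np.arctan2(d[1],d[0])))
N,E=mid(t[0],t[1]),mid(t[2],t[3]); d=N-E
print('nose,rear',N,E,np.linalg.norm(d),'yaw',np.degrees(np.arctan2(d[1],d[0])),'grip',g,np.linalg.norm(g-E))
ee=state()['ee_rot'];print(ee)
E
```

```text
block rear,front,bedend [618.15068642 258.54756791] [581.00652289 129.83312597] [552.38869255  20.6705766 ] len 133.96677366542497 246.79972211122285 w 96.34140373956055
yaw 74.5463383460552
nose,rear [435.57470329 -90.78221669] [ 440.07936973 -255.80033328] 165.07958935065585 yaw 91.56367251984304 grip [ 438.06666239 -228.46656172] 27.407773689324724
[-1.79911683e+02  4.86439557e-04  1.56927084e+02]
```

Request:
{"fn": "servo_tool", "kwargs": {"rows": [[-0.4,-0.5,0,0,0.7],[-0.8,-1,0,0,0.7],[-0.8,-1,0,0,0.7],[-0.8,-1,0,0,0.7],[-0.8,-1,0,0,0.7],[-0.8,-1,0,0,0.7],[-0.8,-1,0,0,0.7]], "force": 30}}

```text
time_s: 0.68
ee_pos: [294.1, 276.8, 213.6]
ee_rot: [-179.8, 0.1, 156.7]
force: [-0.6, 0.8, -0.2]
gripper_width: 63.8
gripper_force: 0.0
```

Request:
{"fn": "servo_tool", "kwargs": {"rows": [[-0.8,-1,0,0,0.7],[-0.8,-1,0,0,0.7],[-0.8,-1,0,0,0.7],[-0.8,-1,0,0,0.7],[-0.8,-1,0,0,0.7],[-0.8,-1,0,0,0.7],[-0.8,-1,0,0,0.7]]}}

```text
time_s: 1.27
ee_pos: [364.3, 30.7, 214.0]
ee_rot: [-179.9, 0.1, 156.5]
force: [1.3, 0.9, 0.8]
gripper_width: 63.7
gripper_force: 0.0
```

Request:
{"fn": "servo_tool", "kwargs": {"rows": [[-0.87,-1,0,0.727,0.7],[-0.87,-1,0,0.727,0.7],[-0.87,-1,0,0.727,0.7],[-0.87,-1,0,0.727,0.7],[-0.87,-1,0,0.727,0.7],[-0.87,-1,0,0.727,0.7],[-0.87,-1,0,0.727,0.7],[-0.87,-1,0,0.727,0.7],[-0.87,-1,0,0.727,0.7],[-0.87,-1,0,0.727,0.7],[-0.87,-1,0,0.727,0.7],[-0.87,-1,0,0.727,0.7]]}}

```text
time_s: 2.27
ee_pos: [444.9, -215.9, 213.8]
ee_rot: [-180.0, -0.0, 91.7]
force: [0.8, 0.6, -0.8]
gripper_width: 63.8
gripper_force: 0.0
```

```bash
python3 - <<'E'
from h import *
s=state(); print(s['time_s'],s['ee_pos'],s['ee_rot'],s['qpos'])
ci=vision.camera_info('wrist'); grab('wrist','w1.png'); np.save('w1.npy',ci,allow_pickle=True)
E
```

```text
2.2667 [ 444.87016259 -215.91353056  213.75122589] [-1.79987986e+02 -2.60066210e-02  9.16858871e+01] [-2.72332770e+01  1.10709286e+01  9.97345380e+01  1.81339436e-02
  6.92176262e+01 -2.89256045e+01]
```

View pics/w1.png

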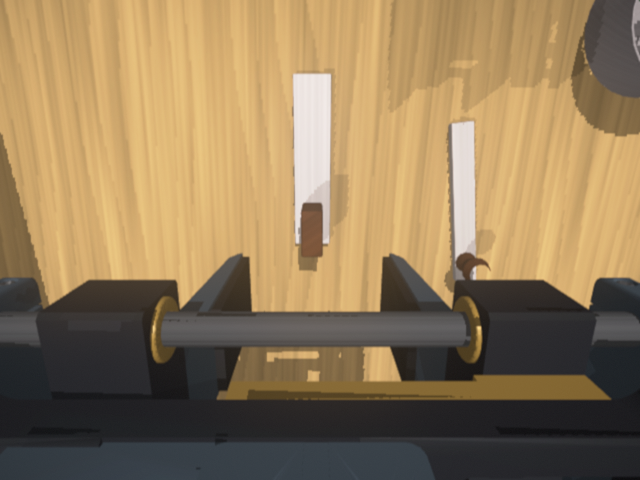

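The wrist view shows the wide slide lying straight up the image: nose edge at v=73 (u 293–331), rear at v=244 (u 296–328), and grip top about u 302–323, v 211–257.

```bash
python3 - <<'E'
from h import *
ci=np.load('w1.npy',allow_pickle=True).item()
im=cv2.imread('pics/w1.png'); 
N=(px2w(ci,293.5,73,10)+px2w(ci,331,73,10))/2; E=(px2w(ci,296,243.5,10)+px2w(ci,328.5,244,10))/2
d=N-E; yaw=np.arctan2(d[1],d[0]); print(N,E,np.linalg.norm(d),np.degrees(yaw))
o=N-d/np.linalg.norm(d)*143; print('origin from nose',o)
for v in (203,212,257): print(v,px2w(ci,312.5,v,55),px2w(ci,312.5,v,10))
for p in ([22,0,55],[-22,0,55],[22,0,10]):
    q=o+np.array([p[0]*np.cos(yaw),p[0]*np.sin(yaw),0]);q[2]=p[2];print(p,w2px(ci,q))
E
python3 - <<'E'
import cv2
im=cv2.imread('pics/w1.png')[190:270,270:360]; cv2.imwrite('pics/c2.png',cv2.resize(im,None,fx=6,fy=6,interpolation=cv2.INTER_CUBIC))
E
```

```text
[438.30380876 -90.99556513  10.        ] [ 442.78985572 -256.16677059   10.        ] 165.2321147140925 91.55576986839309
origin from nose [ 442.18625448 -233.94285127   10.        ]
203 [ 442.0305549  -204.68119702   55.        ] [ 441.87195362 -213.10818296   10.        ]
212 [ 442.25383715 -212.85526931   55.        ] [ 442.125795   -222.40098527   10.        ]
257 [ 443.41468406 -255.35236349   55.        ] [ 443.44551918 -270.71436943   10.        ]
[22, 0, 55] (np.float64(311.7852184779799), np.float64(210.98922723067253))
[-22, 0, 55] (np.float64(311.8015548232389), np.float64(257.5769354715604))
[22, 0, 10] (np.float64(312.25150134260883), np.float64(201.8638887025973))
```

View pics/c2.png

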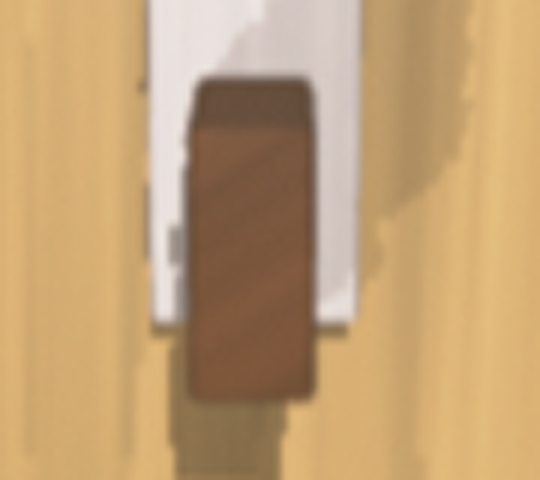

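The grip edges match the prediction to within a pixel. The origin is (442.2, -234) with yaw 91.55, so I can descend and grasp.

Request:
{"fn": "servo_tool", "kwargs": {"rows": [[-0.09,-0.016,0.15,0,0.7],[-0.09,-0.016,0.3,0,0.7],[-0.09,-0.016,0.45,0,0.7],[-0.09,-0.016,0.6,0,0.7],[-0.09,-0.016,0.75,0,0.7],[-0.09,-0.016,0.85,0,0.7],[-0.09,-0.016,0.93,0,0.7],[-0.09,-0.016,0.978,0,0.7],[-0.09,-0.016,0.978,0,0.7],[-0.09,-0.016,0.978,0,0.7],[-0.09,-0.016,0.978,0,0.1],[-0.09,-0.016,0.978,0,0.1],[-0.09,-0.016,0.978,0,0.1],[-0.09,-0.016,0.978,0,0.1],[-0.09,-0.016,0.978,0,0.1],[-0.09,-0.016,0.978,0,0.1],[-0.09,-0.016,0.978,0,0.1]], "force": 35}}

```text
time_s: 3.73
ee_pos: [441.9, -234.7, 18.4]
ee_rot: [180.0, 0.0, 91.5]
force: [-2.0, -0.6, 1.1]
gripper_width: 20.5
gripper_force: 1.4
```

Request:
{"fn": "servo_tool", "kwargs": {"rows": [[0,0,0,0,0.1],[0,0,0,0,0.1],[0,0,0,0,0.1],[0,0,0,0,0.1],[0,0,-0.03,0,0.1],[0,0,-0.1,0,0.1],[0,0,-0.2,0,0.1],[0,0,-0.3,0,0.1],[0,0,-0.4,0,0.1],[0,0,-0.45,0,0.1],[0,0,-0.45,0,0.1],[0,0,-0.45,0,0.1]], "force": 35}}

```text
time_s: 4.73
ee_pos: [441.8, -234.6, 108.2]
ee_rot: [180.0, -0.0, 91.5]
force: [0.2, 0.6, -2.2]
gripper_width: 20.0
gripper_force: 35.0
```

Request:
{"fn": "servo_tool", "kwargs": {"rows": [[0.07,0.04,0,0.02,0.1],[0.2,0.1,0,0.05,0.1],[0.33,0.17,0,0.08,0.1],[0.46,0.24,0,0.11,0.1],[0.59,0.31,0,0.14,0.1],[0.72,0.38,0,0.17,0.1],[0.83,0.44,0,0.189,0.1],[0.89,0.47,0,0.189,0.1],[0.91,0.483,0,0.189,0.1],[0.91,0.483,0,0.189,0.1],[0.91,0.483,0,0.189,0.1],[0.91,0.483,0,0.189,0.1]]}}

```text
time_s: 5.73
ee_pos: [532.9, -51.4, 108.0]
ee_rot: [-179.9, 0.0, 74.4]
force: [0.3, -0.3, -2.3]
gripper_width: 20.0
gripper_force: 35.0
```

```bash
python3 - <<'E'
from h import *
s=state(); print(s['time_s'],s['ee_pos'],s['ee_rot'],s['force'])
ci=vision.camera_info('wrist'); grab('wrist','w2.png'); np.save('w2.npy',ci,allow_pickle=True)
im=cv2.imread('pics/w2.png')
E
```

```text
5.7333 [532.93492038 -51.38144389 107.98260437] [-1.79934935e+02  3.59309059e-02  7.44323229e+01] [ 0.32359199 -0.2670146  -2.26878672]
```

View pics/w2.png

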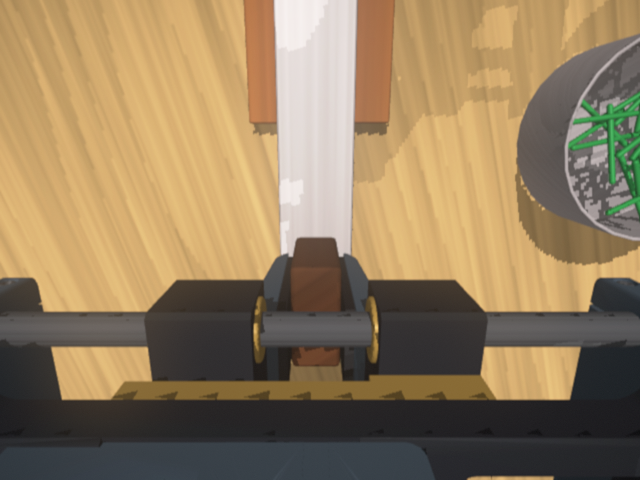

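The wrist view shows the bed end at v=123 (u 250–388), widening to u 244–394 at v=0. The carried tongue is centred on it, u 275–357 at the top.

```bash
python3 - <<'E'
from h import *
ci=np.load('w2.npy',allow_pickle=True).item()
im=cv2.imread('pics/w2.png').astype(int)
# edges: red-blue saturation of bed vs rest, tongue = grey
sat=im.max(2)-im.min(2)
def edges(v,test,lo,hi):
    us=[u for u in range(lo,hi) if test(im[v,u])]; return us[0],us[-1]
bed=lambda p: p[2]-p[1]>55 and p[2]-p[0]>60
ton=lambda p: p.max()-p.min()<35 and p[1]>120
def line(test,vs,z,lo,hi):
    c=[];w=[]
    for v in vs:
        try:a,b=edges(v,test,lo,hi)
        except IndexError: continue
        A,B=px2w(ci,a,v,z),px2w(ci,b+1,v,z); c.append((A+B)/2); w.append(np.linalg.norm(A-B))
    c=np.array(c); p0=c.mean(0); d=np.linalg.svd(c-p0)[2][0]; d*=np.sign(d[1]); print(len(c),p0,np.degrees(np.arctan2(d[1],d[0])),'width',np.median(w),np.std(w)); return p0,d
b=line(bed,range(5,115,5),12,225,420); t=line(ton,range(5,235,10),101,265,370)
n=np.array([np.sin(np.radians(74.5)),-np.cos(np.radians(74.5)),0]); print('lateral tongue-bed (along +n=tool y)',(t[0]-b[0])@n)
a,bb=px2w(ci,250,123,12),px2w(ci,388,123,12); d=np.array([np.cos(np.radians(74.5)),np.sin(np.radians(74.5)),0]); print('mouth',(a+bb)/2+110*d)
print('TCP lateral to bed', (state()['ee_pos']-b[0])@n)
E
```

```text
22 [567.46539605  62.5294061   12.        ] 74.48280723959559 width 93.65973929283965 0.26614190529764986
23 [554.77853034  24.35890674 101.        ] 74.48926348540316 width 35.02751479294391 0.16747500460959527
lateral tongue-bed (along +n=tool y) -2.0248278941803766
mouth [586.0275799  129.37381146  12.        ]
TCP lateral to bed -2.7062204244634853
```

Request:
{"fn": "servo_tool", "kwargs": {"rows": [[0,0.011,0.05,0,0.1],[0,0.011,0.15,0,0.1],[0,0.011,0.25,0,0.1],[0,0.011,0.32,0,0.1],[0,0.011,0.36,0,0.1],[0,0.011,0.378,0,0.1],[0,0.011,0.378,0,0.1],[0,0.011,0.378,0,0.1]]}}

```text
time_s: 6.45
ee_pos: [536.4, -51.1, 33.1]
ee_rot: [179.9, -0.0, 74.5]
force: [0.7, 0.2, -2.1]
gripper_width: 19.7
gripper_force: 35.0
```

```bash
python3 - <<'E'
from h import *
s=state(); print(s['time_s'],s['ee_pos'],s['ee_rot'],s['force'])
ci=vision.camera_info('wrist'); grab('wrist','w3.png'); np.save('w3.npy',ci,allow_pickle=True)
E
```

```text
6.45 [536.38349599 -51.07699616  33.09340313] [ 1.79946953e+02 -1.47795065e-02  7.44625653e+01] [ 0.67162112  0.18175041 -2.09173799]
```

View pics/w3.png

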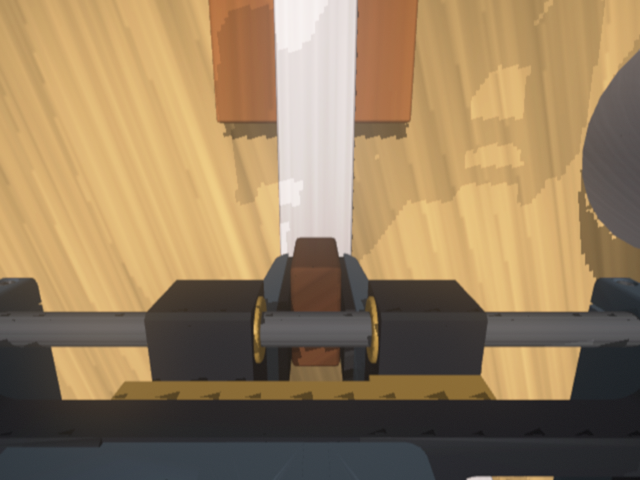

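The view shows the bed at u 218–411 and the tongue at u 278–354, nearly centred. I'll check that numerically.

```bash
python3 - <<'E'
from h import *
ci=np.load('w3.npy',allow_pickle=True).item()
im=cv2.imread('pics/w3.png').astype(int)
bed=lambda p: p[2]-p[1]>55 and p[2]-p[0]>60
ton=lambda p: p.max()-p.min()<35 and p[1]>120
n=np.array([np.sin(np.radians(74.48)),-np.cos(np.radians(74.48)),0])
for v in range(5,115,18):
    f=lambda t,lo,hi:[u for u in range(lo,hi) if t(im[v,u])]
    b=f(bed,195,430); t=f(ton,265,370)
    B=[px2w(ci,u,v,12)@n for u in (b[0],b[-1]+1)]; T=[px2w(ci,u,v,25)@n for u in (t[0],t[-1]+1)]
    print(v,b[0],b[-1],t[0],t[-1],np.diff(B),np.diff(T),np.mean(T)-np.mean(B))
d=np.array([np.cos(np.radians(74.48)),np.sin(np.radians(74.48)),0]);m=(px2w(ci,218,122,12)+px2w(ci,411,122,12))/2+110*d
print('mouth',m,(m-state()['ee_pos'])@d)
E
```

```text
5 210 415 274 356 [93.47393081] [35.10039751] 1.1275509704927345
23 211 414 274 356 [93.61530248] [35.49812706] 1.1405536110609091
41 212 413 275 355 [93.75991469] [35.03979333] 1.1538351527532313
59 213 412 275 355 [93.90788014] [35.44604274] 1.1674439943155903
77 214 411 276 355 [94.05931684] [35.41910383] 1.4027316379276726
95 216 410 276 354 [93.73371556] [35.39148564] 0.9552945843155385
113 217 409 277 354 [93.88669836] [35.3632442] 1.1936863955675108
mouth [586.65315313 129.42679732  12.        ] 187.2902587339501
```

Request:
{"fn": "servo_tool", "kwargs": {"rows": [[0.03,-0.006,0.007,0,0.1],[0.09,-0.006,0.007,0,0.1],[0.13,-0.006,0.007,0,0.1],[0.16,-0.006,0.007,0,0.1],[0.19,-0.006,0.007,0,0.1],[0.22,-0.006,0.007,0,0.1],[0.25,-0.006,0.007,0,0.1],[0.28,-0.006,0.007,0,0.1],[0.28,-0.006,0.007,0,0.1],[0.28,-0.006,0.007,0,0.1]]}}

```text
time_s: 7.33
ee_pos: [549.8, 3.7, 31.3]
ee_rot: [-180.0, 0.0, 74.5]
force: [1.3, -0.7, -2.4]
gripper_width: 19.8
gripper_force: 35.0
```

Request:
{"fn": "servo_tool", "kwargs": {"rows": [[0.03,0,0,0,0.1],[0.06,0,0,0,0.1],[0.09,0,0,0,0.1],[0.12,0,0,0,0.1],[0.15,0,0,0,0.1],[0.18,0,0,0,0.1],[0.21,0,0,0,0.1],[0.24,0,0,0,0.1],[0.24,0,0,0,0.1],[0.24,0,0,0,0.1]]}}

```text
time_s: 8.17
ee_pos: [562.6, 50.1, 31.3]
ee_rot: [-180.0, 0.0, 74.5]
force: [1.3, -0.4, -1.4]
gripper_width: 19.5
gripper_force: 35.0
```

Request:
{"fn": "servo_tool", "kwargs": {"rows": [[0.01,0,0.002,0,0.1],[0.02,0,0.003,0,0.1],[0.03,0,0.004,0,0.1],[0.04,0,0.004,0,0.1],[0.05,0,0.004,0,0.1],[0.05,0,0.004,0,0.1],[0.05,0,0.004,0,0.1]]}}

```text
time_s: 8.75
ee_pos: [565.3, 59.4, 30.5]
ee_rot: [180.0, -0.0, 74.5]
force: [-0.6, -0.0, -2.4]
gripper_width: 19.9
gripper_force: 35.0
```

Request:
{"fn": "servo_tool", "kwargs": {"rows": [[0.005,0,0,0,0.1],[0.01,0,0,0,0.1],[0.015,0,0,0,0.1],[0.015,0,0,0,0.1],[0.015,0,0,0,0.1]]}}

```text
time_s: 9.17
ee_pos: [566.0, 62.3, 30.5]
ee_rot: [-180.0, -0.0, 74.5]
force: [-0.4, 0.4, -2.0]
gripper_width: 20.1
gripper_force: 35.0
```

Request:
{"fn": "servo_tool", "kwargs": {"rows": [[0.005,0,0,0,0.1],[0.01,0,0,0,0.1],[0.015,0,0,0,0.1],[0.015,0,0,0,0.1],[0.015,0,0,0,0.1]]}}

```text
time_s: 9.58
ee_pos: [566.9, 65.2, 30.5]
ee_rot: [180.0, -0.0, 74.5]
force: [-0.8, -0.4, -1.7]
gripper_width: 19.7
gripper_force: 35.0
```

Request:
{"fn": "servo_tool", "kwargs": {"rows": [[0.005,0,0,0,0.1],[0.01,0,0,0,0.1],[0.01,0,0,0,0.1],[0.01,0,0,0,0.1]]}}

```text
time_s: 9.92
ee_pos: [567.4, 67.1, 30.5]
ee_rot: [180.0, -0.0, 74.5]
force: [-0.0, 0.5, -2.3]
gripper_width: 19.8
gripper_force: 35.0
```

Request:
{"fn": "servo_tool", "kwargs": {"rows": [[0.005,0,0,0,0.1],[0.01,0,0,0,0.1],[0.015,0,0,0,0.1],[0.015,0,0,0,0.1],[0.015,0,0,0,0.1]]}}

```text
time_s: 10.33
ee_pos: [568.2, 70.0, 30.6]
ee_rot: [180.0, -0.0, 74.5]
force: [0.0, -0.1, -2.0]
gripper_width: 20.0
gripper_force: 35.0
```

Request:
{"fn": "servo_tool", "kwargs": {"rows": [[0.005,0,0,0,0.1],[0.01,0,0,0,0.1],[0.015,0,0,0,0.1],[0.015,0,0,0,0.1],[0.015,0,0,0,0.1]]}}

```text
time_s: 10.75
ee_pos: [569.0, 72.9, 30.6]
ee_rot: [180.0, -0.0, 74.5]
force: [0.1, 0.1, -1.9]
gripper_width: 20.0
gripper_force: 35.0
```

Request:
{"fn": "servo_tool", "kwargs": {"rows": [[0.005,0,0,0,0.1],[0.01,0,0,0,0.1],[0.015,0,0,0,0.1],[0.015,0,0,0,0.1],[0.015,0,0,0,0.1]]}}

```text
time_s: 11.17
ee_pos: [569.8, 75.8, 30.5]
ee_rot: [180.0, -0.0, 74.5]
force: [-0.6, -0.4, -2.5]
gripper_width: 20.0
gripper_force: 35.0
```

Request:
{"fn": "servo_tool", "kwargs": {"rows": [[0.005,0,0,0,0.1],[0.01,0,0,0,0.1],[0.015,0,0,0,0.1],[0.015,0,0,0,0.1],[0.015,0,0,0,0.1]]}}

```text
time_s: 11.58
ee_pos: [570.5, 78.2, 30.6]
ee_rot: [-180.0, 0.0, 74.5]
force: [-2.0, -3.5, -2.0]
gripper_width: 19.4
gripper_force: 35.0
```

Request:
{"fn": "servo_tool", "kwargs": {"rows": [[0.004,0,0,0,0.1],[0.007,0,0,0,0.1],[0.007,0,0,0,0.1],[0.007,0,0,0,0.1],[0.007,0,0,0,0.1]]}}

```text
time_s: 12.0
ee_pos: [570.8, 79.3, 30.6]
ee_rot: [-180.0, 0.1, 74.5]
force: [-1.1, -4.3, -0.7]
gripper_width: 19.7
gripper_force: 35.0
```

Request:
{"fn": "servo_tool", "kwargs": {"rows": [[0,0,0,0,0.1],[-0.002,0,0.002,0,0.1],[-0.004,0,0.003,0,0.1],[-0.004,0,0.004,0,0.1],[-0.004,0,0.004,0,0.1],[-0.004,0,0.004,0,0.1]]}}

```text
time_s: 12.5
ee_pos: [570.8, 79.3, 30.5]
ee_rot: [180.0, -0.0, 74.5]
force: [-1.6, -2.8, 5.8]
gripper_width: 19.6
gripper_force: 35.0
```

Request:
{"fn": "servo_tool", "kwargs": {"rows": [[-0.002,0,-0.002,0,0.1],[-0.002,0,-0.002,0,0.1],[-0.002,0,-0.002,0,0.1],[-0.002,0,-0.002,0,0.6],[-0.002,0,-0.002,0,0.6],[-0.002,0,-0.002,0,0.6],[-0.002,0,-0.002,0,0.6],[-0.002,0,-0.002,0,0.6],[-0.002,0,-0.002,0,0.6],[-0.002,0,-0.002,0,0.6],[-0.002,0,-0.002,0,0.6],[-0.002,0,-0.002,0,0.6]]}}

```text
time_s: 13.5
ee_pos: [570.7, 78.8, 30.1]
ee_rot: [180.0, -0.0, 74.5]
force: [-0.3, -0.8, 0.1]
gripper_width: 54.6
gripper_force: 0.0
```

```bash
python3 - <<'E'
from h import *
s=state(); print(s['time_s'],s['ee_pos'],s['gripper_width'],s['force'])
ci=vision.camera_info('wrist'); grab('wrist','w4.png'); np.save('w4.npy',ci,allow_pickle=True)
E
```

```text
13.5 [570.65836346  78.83075144  30.1353335 ] 54.55631037534607 [-0.34840717 -0.81268483  0.09876089]
```

View pics/w4.png

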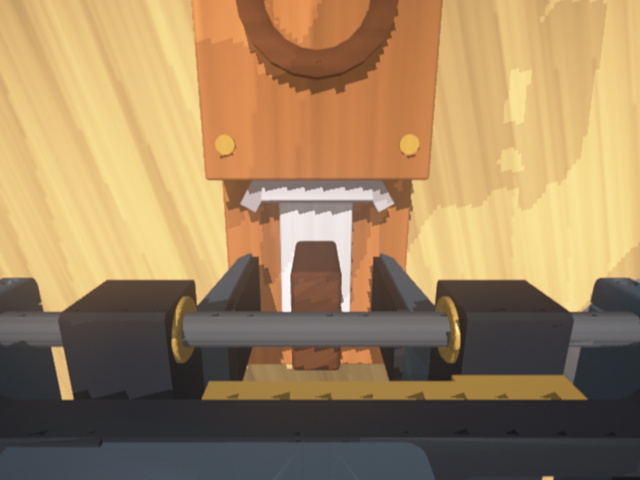

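The fingers are open and the slide is lying in line in the slot. The grip front has moved back about 3 px (around 1.3 mm), which fits the stop easing back against the nose. I'll retreat straight up.

Request:
{"fn": "servo_tool", "kwargs": {"rows": [[0,0,-0.05,0,0.6],[0,0,-0.15,0,0.6],[0,0,-0.25,0,0.6],[0,0,-0.35,0,0.6],[0,0,-0.45,0,0.6],[0,0,-0.55,0,0.6],[0,0,-0.6,0,0.6],[0,0,-0.6,0,0.6],[0,0,-0.6,0,0.6]]}}

```text
time_s: 14.3
ee_pos: [570.6, 78.8, 150.4]
ee_rot: [180.0, -0.0, 74.5]
force: [-0.4, 0.2, -0.1]
gripper_width: 55.1
gripper_force: 0.0
```

```bash
python3 - <<'E'
from h import *
s=state(); print(s['ee_pos'],s['gripper_width'],s['force'])
ci=vision.camera_info('wrist'); grab('wrist','w5.png'); np.save('w5.npy',ci,allow_pickle=True)
d=np.array([np.cos(np.radians(74.48)),np.sin(np.radians(74.48)),0]); 
E
```

```text
[570.56533477  78.77983001 150.37534337] 55.07206084039695 [-0.38449461  0.24363918 -0.12376045]
```

View pics/w5.png

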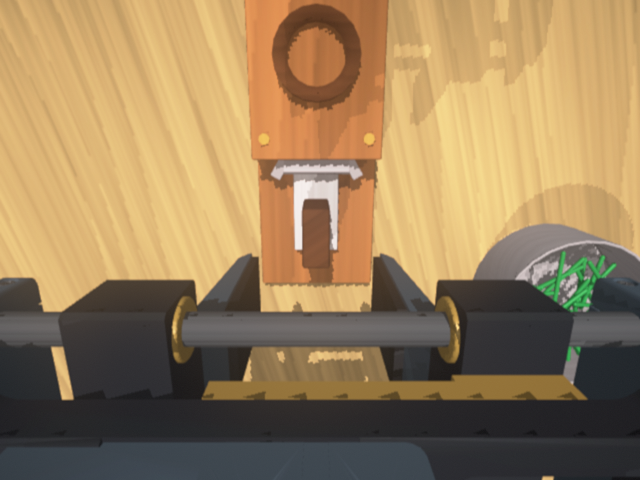

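The slide lies straight in the slot, clear of the fingers. One check of its position against where contact was felt:

```bash
python3 - <<'E'
from h import *
ci=np.load('w5.npy',allow_pickle=True).item(); d=np.array([np.cos(np.radians(74.48)),np.sin(np.radians(74.48)),0])
tcp=lambda x,y: np.array([x,y,0])@d
g=cv2.cvtColor(cv2.imread('pics/w5.png'),cv2.COLOR_BGR2GRAY)[:,311:320].mean(1)
print(g[195:215].round(),g[262:274].round())
for v in (209,210,211): print(v,px2w(ci,315,v,67)@d-22)
for v in (267,268,269): print(v,px2w(ci,315,v,67)@d+22)
for v in (249,250,251): print('rear',v,px2w(ci,298,v,22)@d+22)
print('tcp pre-contact',tcp(569.8,75.8),'pressed',tcp(570.8,79.3))
E
```

```text
[219. 219. 214. 177. 116.  82.  80.  81.  81.  81.  81.  81.  81.  84.
  90.  97.  99.  99.  99.  98.] [ 97.  97.  96.  95.  91.  88.  94. 102. 103. 103. 103. 103.]
209 227.9133490061966
210 227.21100972983862
211 226.50766788840286
267 229.45143491662213
268 228.68719656909894
269 227.92182018706552
rear 249 228.7066436030255
rear 250 227.83031000641617
rear 251 226.9526887020744
tcp pre-contact 225.50019430205174 pressed 229.14014891981694
```

```bash
python3 -c "
from workcell import job_done
print(job_done())"
```

```text
the job is handed in; nothing more can be done
None
```

I slid the wide slide nose first into the slot, felt the stop at about 4 N, pressed it gently and let go. It should be resting against the stop, going by the last camera check (good to about 1–2 mm). The job is handed in with no verdict shown, and I never touched the spare, tin or cup.

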